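Nest the jaw cup and click the dock's keeper shut

TASK

Put the clutch jaws away: set the narrow pewter cup with the brass jaws down into the wide pewter cup standing in the blue dock, keeping it upright and not dropping it, until it sits on the bottom. Then turn the dock's red knob clockwise until it clicks past its detent, so that the steel keeper arm lies over the nested cups. Leave the wide cup in its seat and the other things on the counter where they are.

Things in the scene. Friction and masses are not known exactly. Their poses are not given: they have to be found in the camera images.
- jaw_cup: narrow pewter cup, open at the top, slightly tapered: 80 mm tall, outer diameter 42 mm at the foot and 61 mm at the rim, wall 2.5 mm, about 150 g, with brass clutch jaws fixed in its bottom. Stands upright on the counter. Origin: centre of its underside, z up.
- large_cup: wide pewter cup of the same taper, empty: 55 mm tall, outer diameter 51 mm at the foot, 64 mm at the rim, wall 3 mm, floor 5 mm thick, 220 g. Stands loose in the dock's seat. Origin: centre of its underside, 8 mm above the counter. Fully nested, the jaw cup's foot is 5 mm above this origin with 2 mm play all round, and its rim is 93 mm above the counter, 30 mm above this cup's rim.
- dock: blue base plate 90 x 210 x 8 mm fixed to the counter, long along its y axis. Origin: centre of its underside. The cup seat is at y = +52.5 mm and the vertical knob axis, on a post, at y = -52.5 mm. A thin column at the -y end carries the detent's sprung ball (top 95 mm above the counter).
- dock_seat (a point): centre of the dock's cup seat, on the plate's top, 8 mm above the counter; a ring 7 mm high and 63 mm across surrounds it.
- knob_grip (a point): on the knob's vertical axis, 130 mm above the counter: a good TCP point for gripping from above. The red bar knob is 44 mm long (this frame's x), 12 mm thick (y, the way to pinch it), 104 to 136 mm above the counter. The frame turns with the knob. The keeper arm lies just below the bar: keep the fingertips above 106 mm.
- keeper (a joint): angle of knob and keeper arm, rad, growing clockwise seen from above. At 0 the arm points along the dock's -x; it starts at 0.1 to 0.3. It turns lightly (0.02 N m) up to 1.02, where the detent begins to resist (up to about 0.11 N m); crest at 1.25: let go before, it springs back; past it, it snaps on towards 1.45. At 1.57 the arm points straight at the seat; stop at 1.6.
- keeper_tip (a point): underside of the steel keeper arm at its end, 98 mm above the counter, 105 mm from the knob axis. The arm is fixed to the knob, points along -x of the knob_grip frame, is 16 mm wide (24 mm at the tip) and spans 98 to 104 mm above the counter. It passes 5 mm above the rim of a fully nested jaw cup; a cup that is not down blocks it.
- paperweight: green glass dome, 66 mm across, 39 mm high; bystander. Origin: centre of its underside.
- lead_jar: amber glass jar with black cap, 44 mm across, 60 mm high; bystander. Origin: centre of its underside.
- red_grip: red resin tube, 18 mm across, 42 mm high, standing; bystander. Origin: centre of its underside.
- barrel: silver pencil barrel, 10 mm thick, 102 mm long, lying in a dark wooden rest; bystander. Origin: under its middle.
- steel_tip: steel pencil tip, 14 mm across, 28 mm high, standing; bystander. Origin: centre of its underside.
- screwdriver: screwdriver, 160 mm long, lying along its x axis; bystander. Origin: under its middle.
Not all that is in view belongs to the job. What is shaped like the large_cup but pink is not meant.

How it is judged (in metres and radians):
On the way, in this order (a step that is already met when the one before it is completed fails the run):
1. the jaw cup sits upright on the bottom of the wide cup (z of jaw_cup in the frame of large_cup between 0.002 and 0.0085 m and horizontal distance between jaw_cup and large_cup below 0.006 m and angle between each of jaw_cup, large_cup's own z axis and vertical below 0.1 rad and distance between large_cup and dock_seat below 0.008 m), for 0.2 s.
2. the knob has clicked past its detent with the cups nested (all of step 1 and value of joint keeper above 1.36 rad), for 0.2 s.
At the end, for the whole second after the job is handed in: The jaw cup rests upright (within 0.1 rad) and still on the floor of the wide cup (its foot 2 to 8.5 mm above the wide cup's underside, axes within 6 mm), the wide cup stands upright within 8 mm of the dock's seat, and the keeper is past its detent (joint above 1.36 rad), at rest over the cups (all of step 2 and linear speed of jaw_cup below 0.02 m/s and velocity of joint keeper between -0.1 and 0.1 rad/s); the robot touches nothing.
It fails at once if the jaw cup is tipped more than 0.7 rad (angle between jaw_cup's own z axis and vertical above 0.7 rad).
It fails at once if the jaw cup is dropped into the wide cup (faster than 0.7 m/s within 30 mm of its axis) (horizontal distance between jaw_cup and large_cup below 0.03 m and linear speed of jaw_cup above 0.7 m/s).
It fails at once if a bystander is moved more than 40 mm (distance of any of paperweight, lead_jar, red_grip, barrel, steel_tip, screwdriver from where it was at the start of the episode above 0.04 m).
It also fails if it takes over 51 s, if anything falls off the work surface, if the arm or the gripper's body presses on something with over 40 N, if the wrist force passes 120 N, or if a joint passes its speed limit or range.

ROBOT

A 6-joint arm with a two-finger parallel gripper is mounted at the origin on the work surface. World frame = base frame: x ahead of the robot, y to its left, z up, the work surface at z = 0. Lengths are in mm, angles in rad, forces in N, time in s.
With the tool pointing down it reaches from about 350 to 875 mm from the base axis. Payload 15.5 kg.
Tool frame: the origin (TCP) lies between the finger pads, 19 mm behind the fingertips; this is the grasp point; z points along the fingers, y is the line along which they close (so a half turn about z gives the same grasp; the last joint's range is limited). The gripper opens to 85 mm and grips with 20 to 120 N. Pads are 22 mm wide; open, the fingers measure 114 mm over their backs; the gripper's body (76 mm by 85 mm) begins 54 mm behind the grasp point. The pads swing forward as they close: fully open they stand 13 mm farther back than shut.
Start: joints at [-0.096, 0.494, 1.345, -0, 1.302, -0.096], TCP at [625.001, 0.003, 249.977] pointing down, gripper open.
Joint ranges: [-2.91, 2.91], [-0.82, 2.16], [0.22, 2.67], [-1.22, 4.37], [0.12, 2.79], [-3.08, 3.08]. Speed limits (rad/s): [1.89, 1.89, 2.57, 3.01, 3.01, 3.01].

INTERFACE

Orientations are given as a unit quaternion [w, x, y, z].
In Python, from plant import sensors, cams, ctrl gives the robot as it stands. The module is installed in compiled form; this text tells all that it offers.
- The arm moves only by the tool arm_command, never from a script. Its argument "targets" is a list that holds one entry, the list of rows, each a list of 6 numbers: the shift along the world's x, y, z in cm, then the turn, a rotation vector about the world's x, y, z in degrees. A call has 1 to 8 rows; each row shifts and turns the commanded pose from where the row before left it; what a row does not reach is not made up. A row lasts 1/10 s, in which the tool goes at most 50 mm and 8.59 degrees, less where a joint would pass 70% of its speed; a pose out of reach is approached as far as the arm can. A call is refused whole if a number of a shift passes 5 or a number of a turn 8.59, either way. A call with a gripper value outside its range is refused whole. "jaw" is the opening, from -1 (shut) to 1 (fully open), set as the call begins (left out, the last holds). The fingers move at their own pace and stop on an object; "force" is the grip in N (left out, the last holds). Time passes only in rows, so rows that do not move let the fingers close. It gives the time, the measured TCP pose, the force, the opening and the grip force at its end, in the units of the state.
- sensors.observe(): the state, without advancing time (a new reading comes with each control period).
- cams.capture(name): name is "scene" or "side" or "wrist"; returns a dict with "color" (384x512x3 uint8, red, green, blue), "mtx" (3x3 intrinsics, pixels), "camera_from_world" (4x4, takes a point from world to camera coordinates). Camera axes: x right, y up, looking along -z (the intrinsics and any distortion apply to the point x, -y, -z); pixel columns grow to the right and rows downward; lengths in mm; the calibration is good to about 2 mm. A picture is of the moment at which its call begins. There is no depth.
- ctrl.sign_off(): hands the job in; it is judged then, once.
The state is a dict: "time": time; "joint_positions": joint angles; "dq": joint speeds; "joint_efforts": joint torques, N m; "ee_pos": TCP position; "eef_rot": TCP orientation; "wrist_force": force on the tool from outside, world axes, zero at the start; "torque": the same for the moment, N m; "gripper_width": opening from 0.0 (shut) to 1.0 (fully open); "grasp_force": force on a finger pad.
Only numpy, scipy, OpenCV 4.12 (cv2) and the standard library are available. Lean on these libraries where they do the work, as an engineer would, in place of code of your own. Each camera call takes 0.05 s, during which the arm holds its last target. There are 200 camera calls.

## Working session

There is one attempt and no reset: what is moved stays moved. The work goes in short steps, Python scripts to look and compute and a tool call to move; the robot and the scene stay as the last step left them, time stands still between calls to the robot, and variables do not carry over. Pictures are saved under pics/ and viewed, at most 10 in all, crops included, and the job is handed in when it is done.

Besides the shell and the picture viewer there is one more tool, called in YAML: its name, and indented under it one key for each argument. arm_command: Moves the arm, as the interface text tells. Its arguments: {"type":"object","properties":{"targets":{"type":"array"},"jaw":{"type":"number"},"force":{"type":"number"}},"required":["targets"]}

```bash
mkdir -p pics
cat > h.py <<'E'
import numpy as np, cv2
from plant import sensors, cams, ctrl
def cap(n,save=None):
    c=cams.capture(n)
    if save: cv2.imwrite('pics/'+save,c['color'][:,:,::-1])
    return c
def ray(c,u,v):
    K=np.array(c['mtx']);T=np.array(c['camera_from_world'])
    d=np.linalg.inv(K)@[u,v,1]; d=np.array([d[0],-d[1],-d[2]])
    R=T[:3,:3]; o=-R.T@T[:3,3]; return o,R.T@d
def onz(c,u,v,z):
    o,d=ray(c,u,v); return o+d*(z-o[2])/d[2]
def proj(c,p):
    K=np.array(c['mtx']);T=np.array(c['camera_from_world'])
    q=T[:3,:3]@np.array(p,float)+T[:3,3]; q=K@[q[0],-q[1],-q[2]]; return q[:2]/q[2]
E
python3 - <<'E'
from h import *
a=cap('scene');b=cap('side');w=cap('wrist')
import pickle;pickle.dump((a,b,w),open('c0.pkl','wb'))
s=cv2.resize(a['color'],(800,600),interpolation=cv2.INTER_CUBIC);cv2.imwrite('pics/scene0.png',s[:,:,::-1])
s=cv2.resize(b['color'],(800,600),interpolation=cv2.INTER_CUBIC);cv2.imwrite('pics/side0.png',s[:,:,::-1])
for c in(a,b,w):print(c.keys(),ray(c,256,192))
o=sensors.observe();print(o)
E
```

```text
dict_keys(['color', 'mtx', 'camera_from_world']) (array([1216.69560541,  639.60325681,  687.70745728]), array([-0.57343923, -0.59224975, -0.56608993]))
dict_keys(['color', 'mtx', 'camera_from_world']) (array([ 184.85394668,  811.26160895, 1149.27183341]), array([ 0.31856101, -0.56748181, -0.75936373]))
dict_keys(['color', 'mtx', 'camera_from_world']) (array([624.84918818,  77.16077264, 374.01169286]), array([ 0.01223297, -0.29587335, -0.95525015]))
{'time': 0.15, 'joint_positions': array([-9.54796974e-02,  4.94056667e-01,  1.34596215e+00, -4.78232870e-06,
        1.30251861e+00, -9.55116319e-02]), 'dq': array([ 0.00100366, -0.00174626, -0.00329981, -0.00038083,  0.00123669,
       -0.00058634]), 'joint_efforts': array([ 4.76028199e-04, -8.82539248e+01, -3.84067369e+01, -1.70366275e-04,
        7.04737889e-03, -2.97315989e-05]), 'ee_pos': array([6.24747337e+02, 3.86210297e-02, 2.49536175e+02]), 'eef_rot': array([-3.62887840e-04,  7.07094963e-01,  7.07118442e-01, -3.02433815e-04]), 'wrist_force': array([-0.49756264, -0.60444019,  0.23014586]), 'torque': array([ 0.03521306, -0.01684678,  0.00059377]), 'grasp_force': 0.0, 'gripper_width': 1.0031663553721273}
```

View pics/scene0.png

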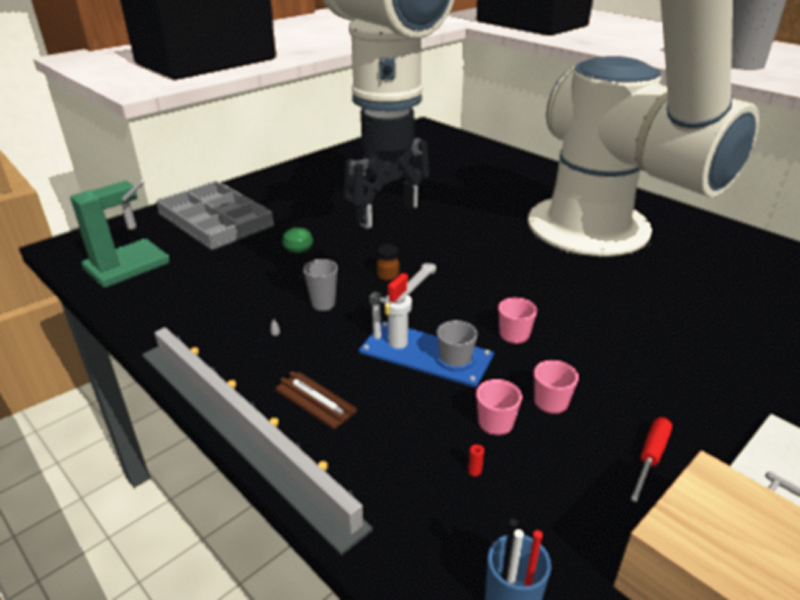

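View pics/side0.png

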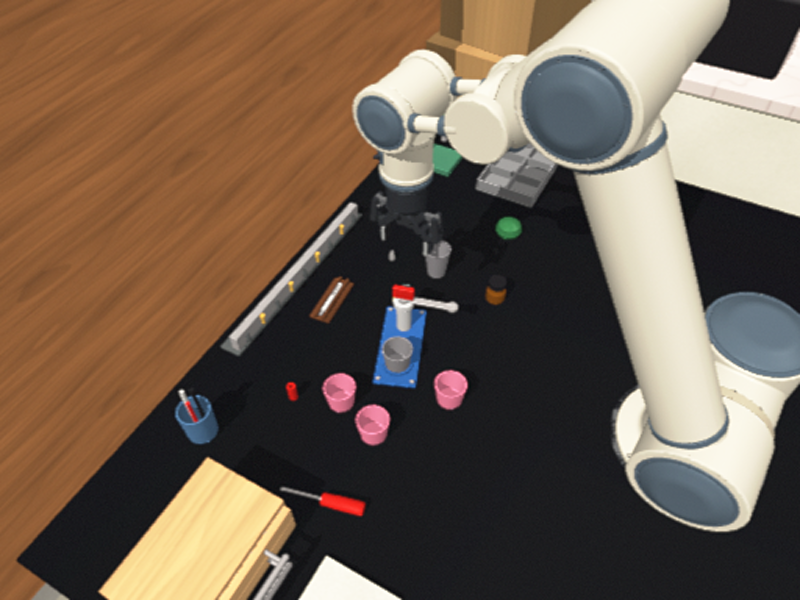

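The scene shows (in 800x600 pixels) the jaw cup at (321,285), the large cup in the dock at (457,343), the knob at (398,288) and the keeper tip at (430,268). In the side view they are at (438,258), (398,352), (403,292) and (453,307).

```bash
cat > m.py <<'E'
from h import *
import pickle
a,b,w=pickle.load(open('c0.pkl','rb'))
S=1.5625
def comp(c,mask,uv):
    n,l,st,ce=cv2.connectedComponentsWithStats(mask.astype(np.uint8))
    u,v=np.array(uv)/S; k=l[int(v),int(u)]
    return (l==k) if k else None
for nm,c,jc,lc,kn in(('scene',a,(321,290),(457,355),(398,288)),('side',b,(436,265),(398,362),(403,292))):
    hsv=cv2.cvtColor(c['color'],cv2.COLOR_RGB2HSV);H,Sa,V=[hsv[...,i].astype(int) for i in range(3)]
    blue=(H>100)&(H<125)&(Sa>150)&(V>80)
    red=((H<8)|(H>172))&(Sa>170)&(V>90)
    grey=(Sa<50)&(V>55)
    n,l,st,ce=cv2.connectedComponentsWithStats(blue.astype(np.uint8))
    k=1+np.argmax(st[1:,4]);pts=np.argwhere(l==k)[:,::-1].astype(float)
    W=np.array([onz(c,u,v,8)[:2] for u,v in pts],np.float32)
    r=cv2.minAreaRect(W);print(nm,'dock',r,cv2.boxPoints(r).round(1).tolist())
    m=comp(c,red,kn);
    if m is not None:
        p=np.argwhere(m)[:,::-1].astype(np.float32);print('red',p.mean(0),cv2.minAreaRect(p))
        top=np.array([onz(c,u,v,136)[:2] for u,v in p],np.float32);print(' at z120',onz(c,*p.mean(0),120),top.min(0),top.max(0))
    for q,nn in((jc,'jaw'),(lc,'large')):
        m=comp(c,grey,q)
        if m is None: print(nn,'none',c['color'][int(q[1]/S),int(q[0]/S)]);continue
        p=np.argwhere(m)[:,::-1];print(nn,len(p),p.min(0)*S,p.max(0)*S, p.mean(0)*S)
for nm,c,uvs in(('scene',a,{'jawrim':(320.5,268,80),'jawfoot':(323,302,0),'largerim':(457,332,63),'tip':(430,268,104)}),('side',b,{'jawfoot':(436,273,0),'largerim':(398,346,63),'tip':(453,307,104)})):
    for k,(u,v,z) in uvs.items(): print(nm,k,onz(c,u/S,v/S,z).round(1))
ims=[]
for c,(x,y),h in((a,(204,215),110),(b,(255,205),75)):
    I=c['color'][y-h*3//4:y+h*3//4,x-h//2-20:x+h//2+60] if 0 else c['color'][y-50:y+50,x-62:x+112 if c is b else x+112]
    ims.append(cv2.resize(I,None,fx=4.5,fy=3*1.5,interpolation=cv2.INTER_CUBIC)[:300*2])
I=np.hstack([ims[0][:, :450] if 0 else ims[0]]);
E
python3 m.py
```

```text
scene dock ((603.47607421875, 67.7010498046875), (97.85700225830078, 213.51441955566406), 21.340721130371094) [[519.0999755859375, 149.3000030517578], [596.7999877929688, -49.5], [687.9000244140625, -13.899999618530273], [610.2000122070312, 184.89999389648438]]
red [253.88591 182.75168] ((254.1000213623047, 182.30001831054688), (9.65340518951416, 18.764484405517578), 40.601295471191406)
 at z120 [616.60723506  12.14477138 120.        ] [597.4692     7.537082] [666.3826    55.752903]
jaw 567 [303.125 259.375] [335.9375 309.375 ] [321.31283069 282.38536155]
large 606 [435.9375 318.75  ] [476.5625 364.0625] [456.02310231 340.74360561]
side dock ((601.93896484375, 71.61846160888672), (92.88687133789062, 213.12469482421875), 21.333620071411133) [[519.9000244140625, 154.0], [597.4000244140625, -44.5], [684.0, -10.699999809265137], [606.4000244140625, 187.8000030517578]]
red [257.45044 186.40541] ((257.3823547363281, 186.47059631347656), (14.067066192626953, 8.00367546081543), 14.03624439239502)
 at z120 [624.18521403  18.42507992 120.        ] [592.1323    11.332466] [643.12      50.542065]
jaw 329 [421.875 240.625] [450.     276.5625] [436.18920973 257.68427052]
large 334 [382.8125 337.5   ] [410.9375 370.3125] [396.75336826 353.02208084]
scene jawrim [ 633.2 -170.2   80. ]
scene jawfoot [ 629.3 -176.7    0. ]
scene largerim [581.4 115.5  63. ]
scene tip [519.4  -5.4 104. ]
side jawfoot [ 631.9 -164.6    0. ]
side largerim [583.3 112.   63. ]
side tip [516.   -6.1 104. ]
```

Run:
```python
import pickle,cv2,numpy as np
a,b,w=pickle.load(open('c0.pkl','rb'))
A=cv2.resize(a['color'][150:250,185:325],None,fx=2.85*2,fy=2.85*2,interpolation=cv2.INTER_CUBIC)[:, :800]
A=cv2.resize(a['color'][155:250,190:320],(400,292),interpolation=cv2.INTER_CUBIC)
B=cv2.resize(b['color'][150:250,230:330],(400,400),interpolation=cv2.INTER_CUBIC)
A=cv2.copyMakeBorder(A,0,108,0,0,cv2.BORDER_CONSTANT)
cv2.imwrite('pics/crop0.png',np.hstack([A,B])[:,:,::-1])
```

```text
(no output)
```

View pics/crop0.png

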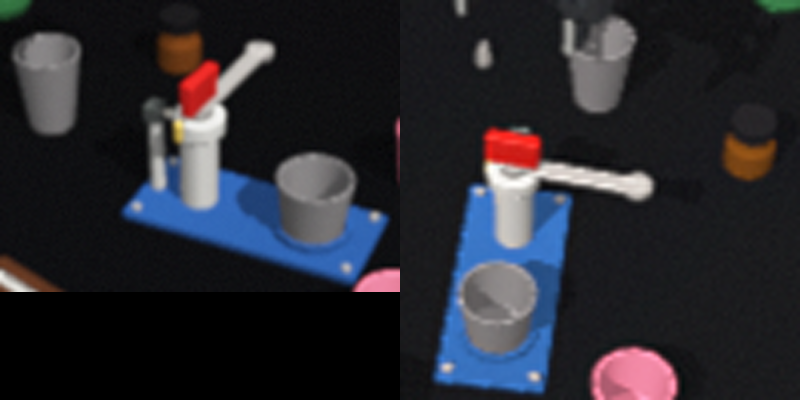

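The crop agrees: the dock is clear, the jaw cup stands free and the keeper is near 0.12 rad. The dock centre is about (602.5,69.7), giving a knob at (621.6,20.8) and a seat at (583.4,118.6). I'm moving above the jaw cup at roughly (632,-171).

arm_command:
  targets:
    - [[0.2,-4.2,0,0,0,0],[0.2,-4.3,0,0,0,0],[0.2,-4.3,0,0,0,0],[0.1,-4.3,0,0,0,0],[0,0,0,0,0,0],[0,0,0,0,0,0]]
  jaw: 1
  force: 30

```text
time: 0.75
ee_pos: [631.7, -171.8, 249.5]
eef_rot: [-0.0, 0.708, 0.706, -0.0]
wrist_force: [-0.3, -0.3, -0.2]
gripper_width: 1.003
grasp_force: 0.0
```

```bash
cat > w1.py <<'E'
from h import *
import sys
o=sensors.observe();print(o['time'],o['ee_pos'].round(1),o['eef_rot'].round(3))
c=cap('wrist',sys.argv[1]);d=cap('side');e=cap('scene')
import pickle;pickle.dump((c,d,e),open(sys.argv[1]+'.pkl','wb'))
for p in((632,-171,80),(632,-171,0)): print(proj(c,p),proj(d,p),proj(e,p))
E
python3 w1.py w1.png
```

```text
0.75 [ 631.7 -171.8  249.5] [-0.     0.708  0.706 -0.   ]
[252.14452098 177.12824019] [280.58265818 158.59848576] [205.26444378 171.25944093]
[252.10141282 160.14660554] [279.778439   173.62206034] [207.20466972 194.42353784]
```

View pics/w1.png

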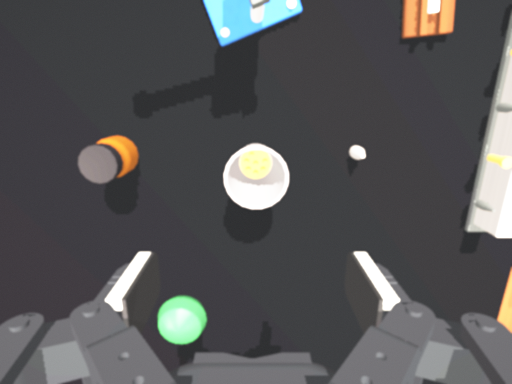

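The wrist view shows the cup rim centred near (256,177), with the brass jaws inside it. The green dome is at (182,320), the jar at (105,160) and the steel tip at (357,152).

Run:
```python
from h import *
import pickle
c,d,e=pickle.load(open('w1.png.pkl','rb'))
h=cv2.cvtColor(c['color'],cv2.COLOR_RGB2HSV)
m=((h[...,2]>90)).astype(np.uint8);m[:120]=0;m[235:]=0;m[:,:200]=0;m[:,320:]=0
k,_=cv2.findContours(m,cv2.RETR_EXTERNAL,cv2.CHAIN_APPROX_NONE);k=max(k,key=cv2.contourArea)
el=cv2.fitEllipse(k);print(el,onz(c,*el[0],80))
W=np.array([onz(c,*p[0],80)[:2] for p in k],np.float32);print(cv2.minEnclosingCircle(W),cv2.fitEllipse(W))
for n,p,z in(('dome',(182,320),20),('tip',(357,152),20),('jar',(98,163),60)):print(n,onz(c,*p,z).round(0))
# second views: rim ellipse horizontally
for n,cc,(u0,v0) in(('side',d,(280,165)),('scene',e,(206,182))):
    hh=cv2.cvtColor(cc['color'],cv2.COLOR_RGB2HSV);g=((hh[...,1]<50)&(hh[...,2]>55)).astype(np.uint8)
    nn,l,st,ce=cv2.connectedComponentsWithStats(g);q=l[v0,u0];print(n,st[q],ce[q],onz(cc,*ce[q],45) if q else '')
```

```text
((255.8722686767578, 176.53147888183594), (66.32182312011719, 66.62333679199219), 93.2280044555664) [ 635.52607085 -170.42456438   80.        ]
((635.6594848632812, -170.82150268554688), 33.19342041015625) ((635.52880859375, -171.463134765625), (63.07413864135742, 64.68522644042969), 4.683454513549805)
dome [ 539. -381.   20.]
tip [ 749. -158.   20.]
jar [ 478. -161.   60.]
side [271 153  18  25 350] [279.26285714 164.24857143] [ 637.62428418 -174.25851107   45.        ]
scene [194 166  22  33 572] [205.52272727 180.53846154] [ 629.6991366  -176.72983861   45.        ]
```

arm_command:
  targets:
    - [[0.4,0.1,-3,0,0,0],[0,0,-4,0,0,0],[0,0,-4,0,0,0],[0,0,-3.5,0,0,0],[0,0,-2.3,0,0,0],[0,0,-1,0,0,0],[0,0,0,0,0,0],[0,0,0,0,0,0]]

```text
time: 1.7
ee_pos: [636.8, -169.8, 73.2]
eef_rot: [0.001, 0.707, 0.707, 0.0]
wrist_force: [-0.5, -0.1, 1.1]
gripper_width: 0.996
grasp_force: 0.0
```

arm_command:
  targets:
    - [[0,0,0,0,0,0],[0,0,0,0,0,0],[0,0,0,0,0,0],[0,0,0,0,0,0],[0,0,0,0,0,0],[0,0,0,0,0,0],[0,0,0,0,0,0],[0,0,0,0,0,0]]
  jaw: -1
  force: 30

```text
time: 2.5
ee_pos: [636.7, -170.3, 73.7]
eef_rot: [0.001, 0.707, 0.707, 0.0]
wrist_force: [-2.3, -1.0, 12.1]
gripper_width: 0.694
grasp_force: 29.6
```

arm_command:
  targets:
    - [[0,0,0.5,0,0,0],[0,0,1.5,0,0,0],[0,0,3,0,0,0],[0,0,3.5,0,0,0],[0,0,3.5,0,0,0],[0,0,3,0,0,0],[0,0,1.5,0,0,0],[0,0,0,0,0,0]]

```text
time: 3.3
ee_pos: [637.0, -170.3, 240.6]
eef_rot: [0.002, 0.707, 0.707, 0.001]
wrist_force: [0.5, 0.4, -1.7]
gripper_width: 0.689
grasp_force: 32.8
```

arm_command:
  targets:
    - [[-0.3,1.5,0,0,0,3.3],[-0.8,3,0,0,0,3],[-0.8,4,0,0,0,3],[-0.8,4,0,0,0,3],[-0.8,4,0,0,0,3],[-0.8,3,0,0,0,3],[-0.7,1.5,0,0,0,3],[0,0,0,0,0,0]]

```text
time: 4.1
ee_pos: [584.8, 41.6, 236.6]
eef_rot: [-0.001, 0.563, 0.827, -0.0]
wrist_force: [-0.5, -1.4, -0.7]
gripper_width: 0.691
grasp_force: 32.8
```

```bash
python3 w1.py w2.png
```

```text
4.1 [584.8  41.6 236.6] [-0.001  0.563  0.827 -0.   ]
[221.24470828 368.43817497] [280.58265818 158.59848576] [205.26444378 171.25944093]
[226.69136305 319.77535219] [279.778439   173.62206034] [207.20466972 194.42353784]
```

View pics/w2.png

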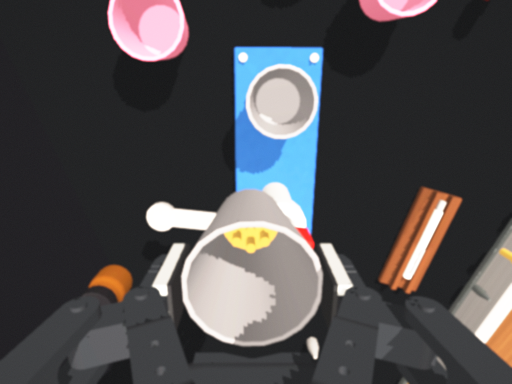

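The jaw cup is held upright with its rim centred near (253,280), and the large cup rim is near (282,101). The keeper tip is at (160,216). Next I'll measure the offset.

```bash
cat > w2m.py <<'E'
from h import *
import pickle,sys
c,d,e=pickle.load(open(sys.argv[1]+'.pkl','rb'))
o=sensors.observe();tz=o['ee_pos'][2]
h=cv2.cvtColor(c['color'],cv2.COLOR_RGB2HSV).astype(int);g=((h[...,1]<60)&(h[...,2]>75)).astype(np.uint8)
def circ(box,z,n):
    m=g*0;x0,y0,x1,y1=box;m[y0:y1,x0:x1]=g[y0:y1,x0:x1]
    k,_=cv2.findContours(m,cv2.RETR_EXTERNAL,cv2.CHAIN_APPROX_NONE);k=max(k,key=cv2.contourArea)
    k=cv2.convexHull(k)
    W=np.array([onz(c,*p[0],z)[:2] for p in k],np.float32);print(n,cv2.minEnclosingCircle(W),cv2.fitEllipse(W))
circ((238,60,325,145),63,'large')
b=((h[...,0]>95)&(h[...,0]<125)&(h[...,1]>120)&(h[...,2]>70)).astype(np.uint8)
p=np.argwhere(b[:,:])[:,::-1];p=p[p[:,1]<190]
W=np.array([onz(c,u,v,8)[:2] for u,v in p],np.float32);print('blue',cv2.minAreaRect(W),cv2.boxPoints(cv2.minAreaRect(W)).round(1).tolist())
print('tip',onz(c,160,216,104))
# held rim: 3-side extremes left/right and bottom at rows 230-350
z=tz+6.3
for uv in((184,283),(321,283),(252,347),(253,280)):print(uv,onz(c,*uv,z).round(1))
E
python3 w2m.py w2.png
```

```text
large ((584.0773315429688, 115.14775085449219), 32.42151641845703) ((584.0656127929688, 115.12622833251953), (64.35721588134766, 64.68478393554688), 35.76872634887695)
blue ((591.9869384765625, 94.50241088867188), (92.82553100585938, 150.74595642089844), 21.34343910217285) [[521.2999877929688, 147.8000030517578], [576.2000122070312, 7.400000095367432], [662.5999755859375, 41.20000076293945], [607.7999877929688, 181.60000610351562]]
tip [520.10376749  -9.90955108 104.        ]
(184, 283) [558.   31.2 243.1]
(321, 283) [612.   52.5 243.1]
(252, 347) [597.1  10.7 243.1]
(253, 280) [584.7  43.3 243.1]
```

arm_command:
  targets:
    - [[0,2,0,0,0,0],[0,3,0,0,0,0],[-0.1,2.4,-1,0,0,0],[0,0,-3,0,0,0],[0,0,-3,0,0,0],[0,0,-1.5,0,0,0],[0,0,0,0,0,0],[0,0,0,0,0,0]]

```text
time: 5.05
ee_pos: [585.6, 113.1, 152.3]
eef_rot: [0.0, 0.565, 0.825, -0.0]
wrist_force: [1.0, 0.3, -0.8]
gripper_width: 0.691
grasp_force: 32.9
```

Run:
```python
from h import *
o=sensors.observe();print(o['ee_pos'],o['wrist_force'])
ims=[]
for n in('scene','side'):
    c=cap(n);u,v=proj(c,(584,115,90)).astype(int);ims.append(cv2.resize(c['color'][v-45:v+45,u-45:u+45],(400,400),interpolation=cv2.INTER_CUBIC))
cv2.imwrite('pics/ins.png',np.hstack(ims)[:,:,::-1])
```

```text
[585.59136247 113.1357819  152.27528779] [ 1.03285397  0.32875262 -0.76961398]
```

View pics/ins.png

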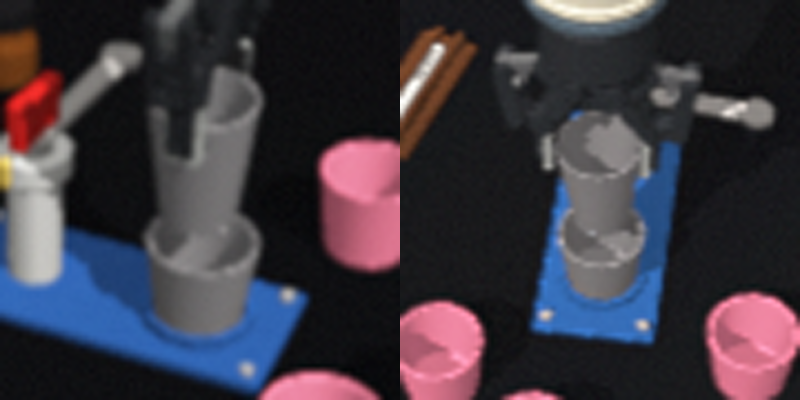

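The cup hangs upright just above the wide cup. I'll correct the xy by (-1.5,+2) mm and lower it.

arm_command:
  targets:
    - [[-0.1,0.2,-0.5,0,0,0],[0,0,-1,0,0,0],[0,0,-1,0,0,0],[0,0,-1,0,0,0],[0,0,-1,0,0,0],[0,0,-0.5,0,0,0],[0,0,0,0,0,0]]

```text
time: 5.85
ee_pos: [583.5, 116.0, 101.0]
eef_rot: [-0.001, 0.564, 0.826, -0.0]
wrist_force: [-0.3, 0.5, -2.0]
gripper_width: 0.695
grasp_force: 32.9
```

arm_command:
  targets:
    - [[0,0,-0.3,0,0,0],[0,0,-0.3,0,0,0],[0,0,-0.2,0,0,0],[0,0,-0.2,0,0,0],[0,0,0,0,0,0],[0,0,0,0,0,0]]

```text
time: 6.45
ee_pos: [584.0, 116.0, 92.0]
eef_rot: [0.0, 0.564, 0.826, 0.0]
wrist_force: [1.3, -1.1, -0.3]
gripper_width: 0.695
grasp_force: 32.9
```

arm_command:
  targets:
    - [[0,0,-0.2,0,0,0],[0,0,-0.2,0,0,0],[0,0,0,0,0,0],[0,0,0,0,0,0]]

```text
time: 6.85
ee_pos: [584.0, 116.0, 87.9]
eef_rot: [-0.0, 0.564, 0.826, 0.0]
wrist_force: [0.8, 0.4, -1.7]
gripper_width: 0.69
grasp_force: 32.9
```

arm_command:
  targets:
    - [[0,0,-0.1,0,0,0],[0,0,-0.1,0,0,0],[0,0,0,0,0,0],[0,0,0,0,0,0]]

```text
time: 7.25
ee_pos: [584.2, 116.0, 86.8]
eef_rot: [0.0, 0.564, 0.826, 0.0]
wrist_force: [-3.0, -0.2, 14.6]
gripper_width: 0.694
grasp_force: 33.8
```

Contact at the expected height, so I'm releasing.

arm_command:
  targets:
    - [[0,0,0,0,0,0],[0,0,0,0,0,0],[0,0,0,0,0,0],[0,0,0,0,0,0],[0,0,0,0,0,0],[0,0,0,0,0,0]]
  jaw: 1

```text
time: 7.85
ee_pos: [584.0, 116.0, 85.9]
eef_rot: [-0.0, 0.564, 0.826, -0.0]
wrist_force: [1.3, 0.5, 0.5]
gripper_width: 0.998
grasp_force: 0.0
```

arm_command:
  targets:
    - [[0,0,1,0,0,0],[0,0,2,0,0,0],[0,0,4,0,0,0],[0,0,4,0,0,0],[0,0,3,0,0,0],[0,0,1,0,0,0],[0,0,0,0,0,0],[0,0,0,0,0,0]]

```text
time: 8.65
ee_pos: [583.5, 115.9, 235.2]
eef_rot: [-0.0, 0.564, 0.826, -0.0]
wrist_force: [-0.4, 0.3, 0.1]
gripper_width: 1.0
grasp_force: 0.0
```

```bash
python3 w1.py w3.png
```

```text
8.65 [583.5 115.9 235.2] [-0.     0.564  0.826 -0.   ]
[201.60767094 416.35566029] [280.58265818 158.59848576] [205.26444378 171.25944093]
[210.11713399 361.73052148] [279.778439   173.62206034] [207.20466972 194.42353784]
```

View pics/w3.png

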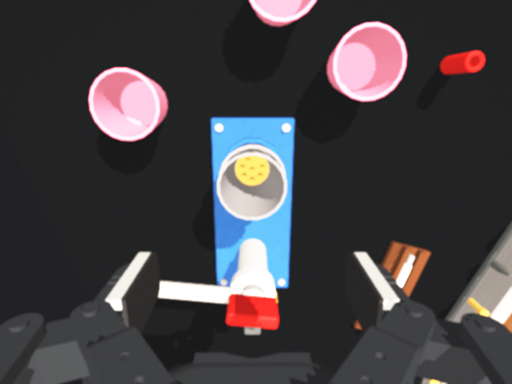

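The cups are nested, with the rim at (252,183). The knob's red bar is around (253,312) and the keeper runs left along row 292. Now I'll measure the knob pose.

Run:
```python
from h import *
import pickle
c,d,e=pickle.load(open('w3.png.pkl','rb'))
h=cv2.cvtColor(c['color'],cv2.COLOR_RGB2HSV).astype(int);H,S,V=h[...,0],h[...,1],h[...,2]
g=((S<60)&(V>75)).astype(np.uint8);m=g*0;m[140:225,210:292]=g[140:225,210:292]
k,_=cv2.findContours(m,cv2.RETR_EXTERNAL,cv2.CHAIN_APPROX_NONE);k=cv2.convexHull(max(k,key=cv2.contourArea))
W=np.array([onz(c,*p[0],93)[:2] for p in k],np.float32);print('rim',cv2.fitEllipse(W))
r=(((H<8)|(H>172))&(S>150)&(V>70));r[:250]=0;r[:,:200]=0;r[:,300:]=0
p=np.argwhere(r)[:,::-1];W=np.array([onz(c,u,v,136)[:2] for u,v in p],np.float32)
v=V[r];print('red V',np.percentile(v,[5,25,50,75,95]))
br=p[V[p[:,1],p[:,0]]>(v.min()+v.max())/2];print(br.min(0),br.max(0),p.min(0),p.max(0))
for q in(p,br):
    W=np.array([onz(c,u,vv,136)[:2] for u,vv in q],np.float32);R=cv2.minAreaRect(W);print(R,cv2.boxPoints(R).round(1).tolist())
# arm edges
m=(g>0);m[:270]=0;m[315:]=0;m[:,:165]=0;m[:,222:]=0
u=np.arange(168,222);mid=[np.mean(np.flatnonzero(m[:,x])) for x in u];a=np.polyfit(u,mid,1)
P=[onz(c,x,np.polyval(a,x),104) for x in(168,221)];D=P[0]-P[1];print(P,np.degrees(np.arctan2(D[1],D[0]))%360)
print(proj(c,(622.2,17.5,136)),proj(c,(622.2,17.5,104)))
```

```text
rim ((582.5636596679688, 117.6525650024414), (61.2421989440918, 68.61894226074219), 17.633337020874023)
red V [186.55 215.   253.   254.   255.  ]
[226 295] [279 329] [225 295] [279 330]
((619.4793701171875, 26.13875961303711), (45.91005325317383, 31.35318374633789), 15.037529945373535) [[593.2000122070312, 35.29999923706055], [601.4000244140625, 5.0], [645.7000122070312, 17.0], [637.5999755859375, 47.20000076293945]]
((619.6493530273438, 26.537109375), (44.69905090332031, 30.419349670410156), 14.422164916992188) [[594.2000122070312, 35.70000076293945], [601.7999877929688, 6.199999809265137], [645.0999755859375, 17.399999618530273], [637.5, 46.79999923706055]]
[array([546.27217298,  -2.045307  , 104.        ]), array([593.57346224,  11.01411629, 104.        ])] 195.4343081842091
[252.28621972 321.5303601 ] [252.26373019 298.15893517]
```

arm_command:
  targets:
    - [[0.5,-1.2,0,0,0,8.4],[0.5,-1.2,0,0,0,8.4],[0.5,-1.2,0,0,0,8.4],[0.5,-1.2,0,0,0,8.4],[0.5,-1.2,0,0,0,8.4]]

```text
time: 9.3
ee_pos: [608.8, 55.5, 234.8]
eef_rot: [-0.001, 0.228, 0.974, -0.0]
wrist_force: [-0.3, 1.4, 0.9]
gripper_width: 0.999
grasp_force: 0.0
```

arm_command:
  targets:
    - [[0.3,-1,0,0,0,8.4],[0.3,-1,0,0,0,8.4],[0.3,-1,0,0,0,8.3],[0.3,-0.6,0,0,0,8.3],[0.1,-0.2,0,0,0,8.3],[0,0,0,0,0,0],[0,0,0,0,0,0],[0,0,0,0,0,0]]

```text
time: 10.1
ee_pos: [621.8, 18.2, 235.6]
eef_rot: [-0.0, -0.129, 0.992, 0.0]
wrist_force: [0.3, 0.2, -0.5]
gripper_width: 1.001
grasp_force: 0.0
```

Run:
```python
from h import *
o=sensors.observe();q=o['eef_rot'];print(o['ee_pos'],np.degrees(2*np.arctan2(q[2],q[1]))-90,o['joint_positions'].round(2))
c=cap('wrist');h=cv2.cvtColor(c['color'],cv2.COLOR_RGB2HSV).astype(int);H,S,V=h[...,0],h[...,1],h[...,2]
r=(((H<8)|(H>172))&(S>150)&(V>70)).astype(np.uint8);n,l,st,ce=cv2.connectedComponentsWithStats(r);print(st[1:],proj(c,(622,17.5,136)))
cv2.imwrite('pics/w4.png',c['color'][:,:,::-1])
```

```text
[621.80573272  18.2070936  235.58167074] 104.79949379424977 [-0.07  0.5   1.37  0.    1.27 -1.9 ]
[[242 166  19  64 931]
 [421 291  36  32 576]] [251.0401801  201.86168799]
```

View pics/w4.png

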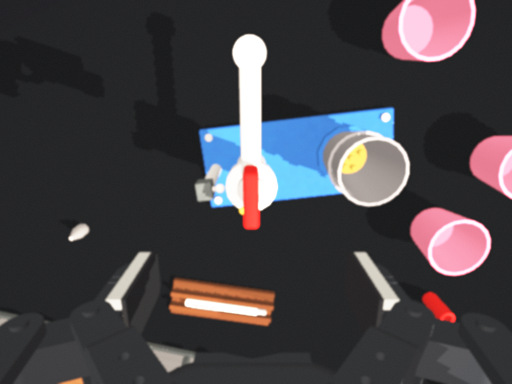

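The knob bar is vertical at column 251 and centred on the TCP, so I'm descending and pinching it.

arm_command:
  targets:
    - [[0,0,-2,0,0,0],[0,0,-3,0,0,0],[0,0,-3,0,0,0],[0,0,-1.5,0,0,0],[0,0,-0.8,0,0,0],[0,0,0,0,0,0],[0,0,0,0,0,0]]

```text
time: 10.85
ee_pos: [622.5, 18.1, 133.8]
eef_rot: [0.001, -0.13, 0.991, -0.0]
wrist_force: [-0.0, 0.2, 0.4]
gripper_width: 0.999
grasp_force: 0.0
```

arm_command:
  targets:
    - [[0,0,0,0,0,0],[0,0,0,0,0,0],[0,0,0,0,0,0],[0,0,0,0,0,0],[0,0,0,0,0,0],[0,0,0,0,0,0],[0,0,0,0,0,0],[0,0,0,0,0,0]]
  jaw: -1
  force: 40

```text
time: 11.65
ee_pos: [622.2, 17.4, 133.3]
eef_rot: [0.0, -0.13, 0.991, -0.0]
wrist_force: [-0.5, -5.5, 4.0]
gripper_width: 0.128
grasp_force: 40.7
```

arm_command:
  targets:
    - [[0,0,0,0,0,-3],[0,0,0,0,0,-5],[0,0,0,0,0,-5],[0,0,0,0,0,-5],[0,0,0,0,0,-5],[0,0,0,0,0,-5],[0,0,0,0,0,-5],[0,0,0,0,0,-5]]

```text
time: 12.45
ee_pos: [622.2, 17.3, 133.3]
eef_rot: [0.0, 0.201, 0.98, -0.0]
wrist_force: [-1.4, -7.1, 3.3]
gripper_width: 0.131
grasp_force: 40.7
```

arm_command:
  targets:
    - [[0,0,0,0,0,-5],[0,0,0,0,0,-5],[0,0,0,0,0,-4],[0,0,0,0,0,-4],[0,0,0,0,0,-4],[0,0,0,0,0,0],[0,0,0,0,0,0]]

```text
time: 13.15
ee_pos: [622.2, 17.2, 133.3]
eef_rot: [0.0, 0.383, 0.924, -0.0]
wrist_force: [-1.2, -7.1, 3.1]
gripper_width: 0.133
grasp_force: 40.7
```

arm_command:
  targets:
    - [[0,0,0,0,0,-5],[0,0,0,0,0,-5],[0,0,0,0,0,-5],[0,0,0,0,0,-5],[0,0,0,0,0,-2],[0,0,0,0,0,0],[0,0,0,0,0,0],[0,0,0,0,0,0]]

```text
time: 13.95
ee_pos: [622.1, 17.1, 133.3]
eef_rot: [0.0, 0.552, 0.834, -0.0]
wrist_force: [-0.7, -7.3, 4.9]
gripper_width: 0.129
grasp_force: 40.8
```

Run:
```python
from h import *
o=sensors.observe();q=o['eef_rot'];print(o['ee_pos'],np.degrees(2*np.arctan2(q[2],q[1]))-90,o['torque'],o['wrist_force'],o['joint_positions'].round(2))
```

```text
[622.14447768  17.13296391 133.26534661] 22.993064545727805 [-1.22320935  0.18805185 -0.03027368] [-0.70125915 -7.25411684  4.94596315] [-0.07  0.62  1.48 -0.    1.05 -0.47]
```

arm_command:
  targets:
    - [[0,0,0,0,0,0],[0,0,0,0,0,0],[0,0,0,0,0,0],[0,0,0,0,0,0],[0,0,0,0,0,0],[0,0,0,0,0,0]]
  jaw: 1

```text
time: 14.55
ee_pos: [622.0, 18.0, 133.0]
eef_rot: [0.0, 0.552, 0.834, 0.0]
wrist_force: [0.0, 0.1, -0.1]
gripper_width: 1.001
grasp_force: 0.0
```

arm_command:
  targets:
    - [[0,0,1,0,0,0],[0,0,3,0,0,0],[0,0,4,0,0,0],[0,0,3,0,0,0],[0,0,1,0,0,0],[0,0,0,0,0,0],[0,0,0,0,0,0],[0,0,0,0,0,0]]

```text
time: 15.35
ee_pos: [621.3, 18.0, 251.6]
eef_rot: [-0.001, 0.552, 0.834, -0.001]
wrist_force: [-0.1, 0.0, -0.4]
gripper_width: 1.002
grasp_force: 0.0
```

Run:
```python
from h import *
c=cap('wrist','w5.png')
h=cv2.cvtColor(c['color'],cv2.COLOR_RGB2HSV).astype(int)
o=sensors.observe();print(o['ee_pos'],o['wrist_force'])
for q in(1.25,1.45,1.57):
    t=np.radians(201.3)-q;print(q,proj(c,(622.2+105*np.cos(t),17.5+105*np.sin(t),104)))
```

```text
[621.39333349  18.02489521 251.57360391] [ 0.48104636 -0.59198479 -0.39300746]
1.25 [214.65731048  62.47792062]
1.45 [240.71876028  57.00354308]
1.57 [256.76895     56.45876659]
```

View pics/w5.png

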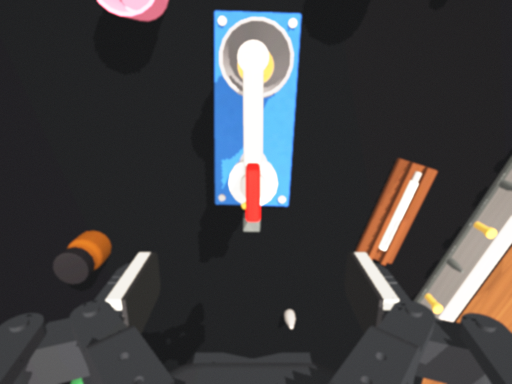

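The keeper tip is at about (253,55), which is roughly 1.54 rad and past the detent. It lies over the nested cups, and the gripper is clear.

```bash
python3 -c "from plant import ctrl; print(ctrl.sign_off())"
```

```text
the job is handed in; nothing more can be done
None
```

The job is handed in: the jaw cup is nested upright in the wide cup, the knob is past its detent at about 1.54 rad with the keeper arm over the cups, and the gripper was clear of everything; the hand-in call gave no verdict.

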